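Clamp a whetstone in its bench holder with the snap-button jaw

ROBOT

A 7-joint arm with a two-finger parallel gripper is mounted at the origin on a cart in front of the work surface, level with it; the furniture and walls round the work are solid. World frame = base frame: x ahead of the robot, y to its left, z up, the work surface at z = 0. Lengths are in m, angles in rad, forces in N, time in s.
With the tool pointing down it reaches from about 0.4 to 0.85 m from the base axis. Payload 10.4 kg.
Tool frame: the origin (TCP) lies at the very end of the fingers, on their centre line; the grasp point (between the pads) lies 19 mm behind it; z points along the fingers, y is the direction in which the jaws open and shut (so a half turn about z gives the same grasp; the last joint's range is limited). The gripper opens to 87 mm and grips with 3 to 60 N. Pads are 19 mm wide; open, the fingers measure 117 mm over their backs; the gripper's body (75 mm by 190 mm) begins 51 mm behind the grasp point.
Start: joints at [-1.228, 0.332, -0.065, 1.46, 0.022, 1.35, -0.088], TCP at [0.224, 0.584, 0.223] pointing down, gripper open.
Joint ranges: [-2.6, 2.6], [-0.5, 2.12], [-1.47, 1.34], [0.16, 2.42], [-1.27, 4.41], [0.06, 2.06], [-2.6, 2.6]. Speed limits (rad/s): [2.22, 2.22, 2.79, 2.79, 3.14, 3.14, 3.14].

INTERFACE

Orientations are given as a unit quaternion [x, y, z, w].
In Python, from bench import read_state, camera, close_job gives the robot as it stands.
- The arm moves only by the shell command python3 -m inch 'ROWS' [OPENING] [FORCE]. ROWS is JSON, a list of rows, each a list of 6 numbers: the shift along the tool's x, y, z as a fraction of full scale, then the turn, a rotation vector about the tool's x, y, z as a fraction of full scale. In form: [[tx, ty, tz, ax, ay, az], ...]. A call has 1 to 5 rows; each row shifts and turns the commanded pose from where the row before left it, along the tool's axes as they then stand; what a row does not reach is not made up. Full scale, the value 1, is 0.04 m for a shift and 120 degrees for a turn. A row lasts 1/8 s, in which the tool goes at most 62.5 mm and 10.7 degrees, less where a joint would pass 70% of its speed; a pose out of reach is approached as far as the arm can. A call with a number of a shift or a turn outside -1 to 1 is refused whole. A call with a gripper value outside its range is refused whole. OPENING is the opening, from -1 (shut) to 1 (fully open), so that 0 is half open, set as the call begins (- or left out, the last holds). The fingers move at their own pace and stop on an object; FORCE is the grip in N (left out, the last holds). Time passes only in rows, so rows that do not move let the fingers close. It gives the time, the measured TCP pose, the force and the opening at its end, in the units of the state.
- read_state(): the state, without advancing time (a new reading comes with each control period).
- camera(name): name is "side" or "top"; returns a dict with "img" (384x512x3 uint8, red, green, blue), "depth" (384x512 float32, m along the optical axis (not along the pixel's ray), 0 where there is no reading), "fx", "fy", "cx", "cy" (pixels), "position" and "orientation" of the camera in the world. Camera axes: x right, y down, z forward; pixel columns grow to the right and rows downward; lengths in m; the calibration is good to about 2 mm. A picture is of the moment at which its call begins.
- close_job(): hands the job in, once; it reports no verdict.
The state is a dict: "time": time; "joint_positions": joint angles; "joint_vel": joint speeds; "joint_torque": joint torques, N m; "ee_pos": TCP position; "eef_rot": TCP orientation; "ft_force": force on the tool from outside, world axes, zero at the start; "torque": the same for the moment, N m; "width": finger opening in m.
Only numpy, scipy, OpenCV 4.12 (cv2) and the standard library are available. Lean on these libraries where they do the work, as an engineer would, in place of code of your own. Each camera call takes 0.05 s, during which the arm holds its last target.

TASK

Lay the loose grey whetstone in the bench holder, flat on its two rests and lengthwise between the two jaws. Then squeeze in the sprung button on the side of the holder's square sliding tube and slide the tube towards the stone, against the jaw's sprung pad, until the button pops out again in the next hole, so that the stone is clamped, and let go. Go by feel: do not force the tube once the button has caught, do not ram the stone, and leave the oil bottle, the graver and the loupe where they are.

Things in the scene. Friction and masses are not known exactly. Their poses are not given: they have to be found in the camera images.
- stone_center (a point): centre of the loose whetstone, a grey block 51 x 152 x 22 mm (0.27 to 0.51 kg) that lies flat on the table in front of the holder; x runs across its 51 mm, y along its 152 mm, z up. (A second grey stone at the back of the table is not meant.)
- holder: the stone holder, fixed to the table: a wooden board 344 x 64 mm, top 14 mm above the table. Origin on the table, near the board's middle; x runs along the board from the stone's place to the tube's end, z up. Fixed jaw: rubber face at x = -144 mm, top 58 mm up. Tube's end block: x = 162 to 178 mm, top 60 mm up.
- stone_place (a point): point of the holder where the stone's centre is once the jaws are clamped: x = -68 mm of the holder, y = 0, 51 mm up; axes as the holder's, the stone's 152 mm lie along x. The stone rests on two pads 44 mm wide, tops 40 mm up, 92 to 118 mm and 7 to 33 mm from the holder's origin towards -x. While the jaw is open it may lie up to 25 mm nearer the tube: the jaw pushes it home.
- jaw_face (a point): middle of the sliding jaw's sprung rubber pad, on the tube's axis, 43 mm up; axes as the holder's. The pad (50 mm wide, 33 to 59 mm up) gives up to 6 mm, 1 N to 6 N. 5 mm behind it (+x) a plate 54 mm wide, then the dark square tube, 26 mm wide and high, 105 mm long, sliding on a fixed square tube 19 mm wide. Beside the tube only the board lies below (14 mm up).
- jaw (a joint): how far the dark tube and its jaw have been slid towards the stone (the holder's -x), m; 0 at the start, with the button in the first hole and the jaws 18 cm apart. The next hole comes 2 to 5 cm on, after the pad has met the stone and given some mm; where exactly must be felt. The tube slides with 2 to 4 N, up to 12 N against the stone; in a hole it is locked, about 1 mm of play.
- button (a joint): how far the button is pressed in, m: 0 = out (caught in a hole), 0.0045 = level with the tube's side, about 0.006 = under the tube's wall, between holes. Spring 2 N when out, 4.5 N when level.
- button_tip (a point): crown of the button, a steel dome 10 mm wide on the fixed tube, 4.5 mm proud of the dark tube's side, 17.5 mm from its axis towards the holder's -y, 43 mm up; it does not move along x. A grip across the dark tube's two sides over the button presses it in level; pulled along x in that grip (10 to 18 N) the tube's wall rides over the dome and keeps it pressed till the next hole comes.
- oil_bottle: the brown dropper bottle near the table's front (its twin at the back is not meant), 33 mm wide, 102 mm tall, standing; origin under its middle
- graver: slim graver with a bamboo handle, 12 x 152 x 12 mm, lying; origin under its middle
- loupe: black eye loupe, 38 mm wide, 30 mm tall, standing; origin under its middle

How it is judged:
By the outcome, as a careful person would: the job done as asked, in the order asked, and still so for the second after the job is handed in, with the robot touching nothing.
It also fails if it takes over 43 s, if anything falls off the work surface, if the arm or the gripper's body presses on something with over 40 N, if the wrist force passes 120 N, or if a joint passes its speed limit or range.

## Working session

There is one attempt and no reset: what is moved stays moved. The work goes in short steps, Python scripts to look and compute and a shell command to move; the robot and the scene stay as the last step left them, time stands still between calls to the robot, and variables do not carry over. Pictures are saved under pics/ and viewed, and the job is handed in when it is done.

```bash
ls; mkdir -p pics; python3 - <<'E'
from bench import read_state, camera
import cv2,numpy as np
print(read_state())
for n in ("side","top"):
    c=camera(n); print(n,c["fx"],c["fy"],c["cx"],c["cy"],c["position"],c["orientation"])
    cv2.imwrite(f"pics/{n}0.png",c["img"][:,:,::-1]); np.savez(f"{n}0.npz",**c)
E
```

```text
pics
{'time': 0.0, 'joint_positions': array([-1.22759518,  0.33285624, -0.06469552,  1.46092612,  0.02157879,
        1.34989976, -0.08853476]), 'joint_vel': array([ 6.78417277e-05, -1.17946346e-03, -3.07940633e-04, -2.19314138e-04,
        1.13965613e-03,  6.14875324e-04,  2.37352686e-03]), 'joint_torque': array([-4.57750575e-04, -6.23253107e+01,  2.40915368e-02, -3.89889729e+01,
       -6.14590268e-02,  3.98309750e-02,  1.74152565e-04]), 'ee_pos': array([0.22342554, 0.58329191, 0.22177094]), 'eef_rot': array([ 1.81893786e-01,  9.83317936e-01, -6.89649732e-04, -1.04417627e-04]), 'ft_force': array([ 0.32201934,  0.09794789, -0.05438591]), 'torque': array([0.00046509, 0.02098291, 0.01310337]), 'width': 0.08706008761970899}
side 400.5286214201493 400.5286214201493 263.45327902733584 190.04887006789156 [0.35406051 0.68379259 0.58609597] [-0.11832453  0.88139918 -0.4526904   0.06485523]
top 447.64132084619223 447.64132084619223 250.5205201528873 197.1852516368284 [ 0.44087506 -0.00221789  0.93802204] [ 0.71097482 -0.70178309  0.025266   -0.0371069 ]
```

View pics/side0.png

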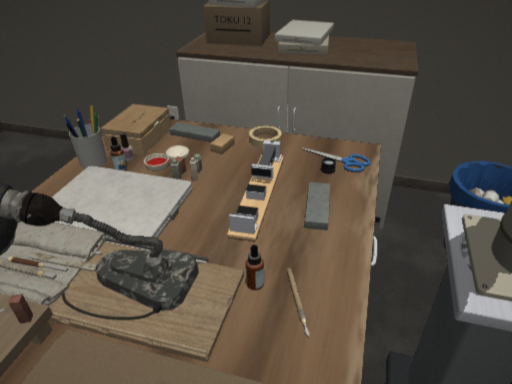

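View pics/top0.png

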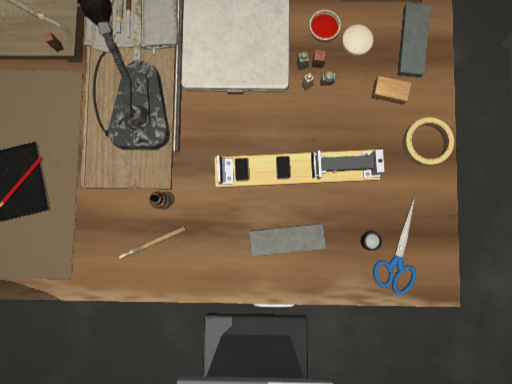

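```bash
cat > h.py <<'E'
import numpy as np,cv2
from scipy.spatial.transform import Rotation as R
from bench import camera, read_state
def load(n):
    return dict(np.load(n))
def cloud(c):
    v,u=np.mgrid[0:384,0:512]; d=c["depth"]
    p=np.stack([(u-c["cx"])/c["fx"]*d,(v-c["cy"])/c["fy"]*d,d],-1)
    return p@R.from_quat(c["orientation"]).as_matrix().T+c["position"]
def ray(c,u,v,z):
    d=R.from_quat(c["orientation"]).apply([(u-c["cx"])/c["fx"],(v-c["cy"])/c["fy"],1])
    return c["position"]+d*(z-c["position"][2])/d[2]
def proj(c,P):
    q=R.from_quat(c["orientation"]).inv().apply(np.asarray(P)-c["position"])
    return np.stack([c["fx"]*q[...,0]/q[...,2]+c["cx"],c["fy"]*q[...,1]/q[...,2]+c["cy"]],-1)
E
python3 - <<'E'
from h import *
t=load("top0.npz");s=load("side0.npz")
P=cloud(t)
for nm,(u0,v0,u1,v1,zl,zh) in dict(stone=(235,215,340,265,.014,.03),board=(205,140,395,195,.008,.022),).items():
    m=np.zeros((384,512),bool);m[v0:v1,u0:u1]=1
    m&=(P[...,2]>zl)&(P[...,2]<zh)&(t["depth"]>0)
    q=P[m]; r=cv2.minAreaRect(q[:,:2].astype(np.float32)*1000); print(nm,m.sum(),q[:,2].mean(),r)
# table
print("table z",np.median(P[270:290,300:350,2]))
a=t["img"][130:280,190:410,::-1]; cv2.imwrite("pics/topz.png",cv2.resize(a,None,fx=3.6,fy=3.6,interpolation=cv2.INTER_CUBIC))
a=s["img"][130:250,215:345,::-1]; cv2.imwrite("pics/sidez.png",cv2.resize(a,None,fx=5,fy=5,interpolation=cv2.INTER_CUBIC))
E
```

```text
stone 1865 0.021471354822291264 ((435.510986328125, -62.01056671142578), (51.040191650390625, 152.15118408203125), 6.614863395690918)
board 3093 0.014417295935942981 ((584.7474365234375, -80.21025085449219), (65.1896743774414, 342.0433044433594), 3.209097385406494)
table z 3.145666320120144e-05
```

View pics/topz.png

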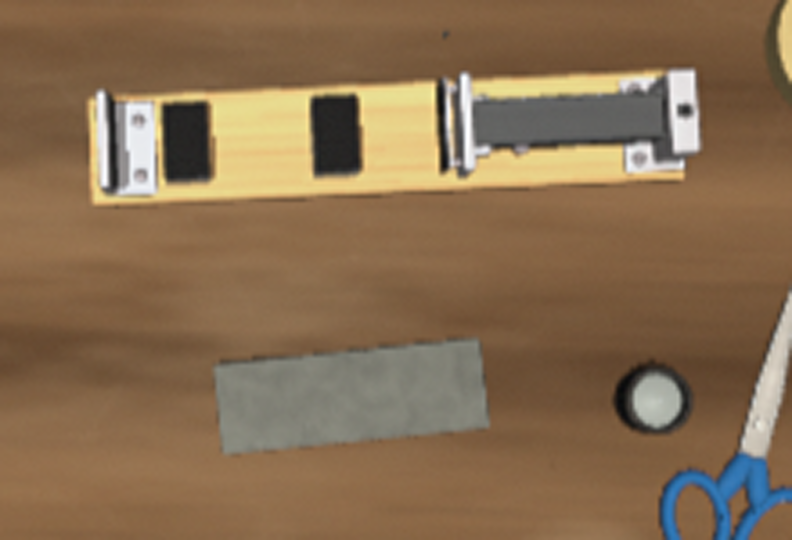

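View pics/sidez.png

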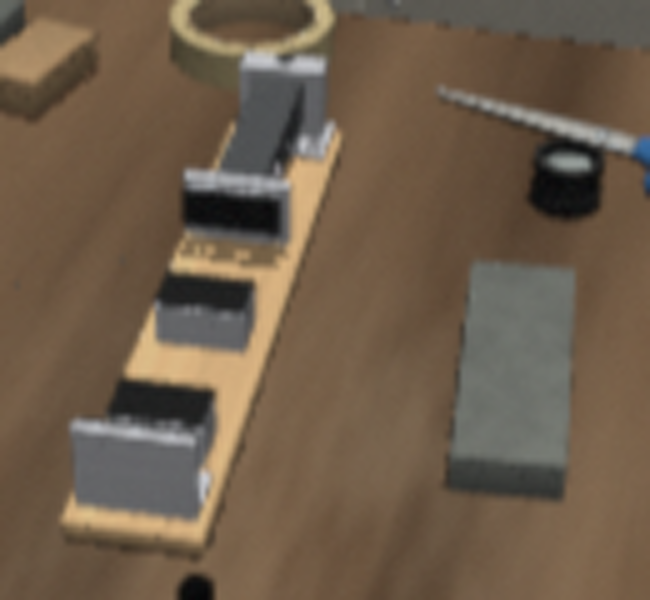

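```bash
python3 - <<'E'
from h import *
t=load("top0.npz");P=cloud(t)
c=np.array([.58475,-.08021]);a=np.radians(3.2-90); ex=np.array([np.cos(a),np.sin(a)]);ey=np.array([-ex[1],ex[0]])
L=P.copy(); L[...,0]=(P[...,:2]-c)@ex; L[...,1]=(P[...,:2]-c)@ey; 
reg=np.zeros((384,512),bool); reg[140:195,205:395]=1; reg&=t["depth"]>0
x,y,z=L[...,0],L[...,1],L[...,2]
g=t["img"].max(-1)
for nm,m in dict(pads=(abs(z-.040)<.004)&(x<.03)&(g<70),tube=(abs(z-.056)<.004)&(x>.03)&(x<.16)&(g<110),endblk=(z>.056)&(x>.15),jawfix=(z>.05)&(x<-.12),slj=(z>.05)&(x>0)&(x<.06)).items():
    m=m&reg; 
    n,lab=cv2.connectedComponents(m.astype(np.uint8))
    for i in range(1,n):
        k=lab==i
        if k.sum()>15: print(nm,k.sum(),"x",np.percentile(x[k],[0,2,50,98,100]).round(4),"y",np.percentile(y[k],[0,2,50,98,100]).round(4),"z",np.median(z[k]).round(4), "vec", cv2.fitLine(np.stack([x[k],y[k]],-1).astype(np.float32),cv2.DIST_L2,0,.01,.01).ravel()[:2])
for uv in [(334.4,171.7)]: 
    q=ray(t,*uv,.043)[:2]-c; print("btn",q@ex,q@ey)
from bench import read_state
E
```

```text
pads 251 x [-0.0413 -0.0408 -0.0291 -0.0173 -0.0167] y [-0.0218 -0.0211 -0.0009  0.0197  0.0201] z 0.0402 vec [ 0.02687913 -0.9996387 ]
pads 239 x [-0.1247 -0.1243 -0.1133 -0.1018 -0.1013] y [-0.0218 -0.0213 -0.0011  0.0194  0.0201] z 0.0401 vec [0.01871186 0.99982494]
tube 670 x [0.0458 0.049  0.1011 0.1523 0.1537] y [-0.0132 -0.0127 -0.0007  0.0115  0.0174] z 0.0559 vec [0.99995476 0.00950972]
endblk 192 x [0.1518 0.1526 0.16   0.1684 0.1689] y [-0.0224 -0.0221 -0.0009  0.0218  0.0223] z 0.0598 vec [ 0.00900383 -0.99995947]
jawfix 123 x [-0.162  -0.1617 -0.1571 -0.153  -0.1529] y [-0.0273 -0.026  -0.0018  0.0245  0.0246] z 0.0576 vec [0.01524433 0.9998838 ]
slj 196 x [0.0391 0.0393 0.0454 0.0597 0.0599] y [-0.0268 -0.0249 -0.0008  0.0246  0.0267] z 0.0563 vec [ 0.00264223 -0.9999965 ]
slj 72 x [0.028  0.0281 0.0305 0.0329 0.0331] y [-0.0254 -0.0244  0.0011  0.0236  0.0242] z 0.0577 vec [7.6229963e-04 9.9999970e-01]
btn 0.0737456460347658 -0.01539149502672276
```

```bash
cat >> h.py <<'E'
def yaw_of(q):
    Y=R.from_quat(q).as_matrix()[:,1]; return np.degrees(np.arctan2(Y[1],Y[0]))
def plan(target,yaw,n,p=None,q=None):
    s=read_state(); p=s["ee_pos"] if p is None else np.array(p); q=s["eef_rot"] if q is None else q
    M=R.from_quat(q); y=yaw_of(q); d=(yaw-y+90)%180-90
    # desired final rot: z down, y at yaw
    Yv=np.array([np.cos(np.radians(y+d)),np.sin(np.radians(y+d)),0]);Z=np.array([0,0,-1.]);F=R.from_matrix(np.stack([np.cross(Yv,Z),Yv,Z],1))
    rv=(M.inv()*F).as_rotvec(); D=np.array(target)-p
    print("t",s["time"],"yaw",y.round(2),"turn",d.round(2),"D mm",(D*1000).round(1))
    for i in range(n):
        print((M.inv().apply(D/n)/.04).round(3),(np.degrees(rv/n)/120).round(4)); M=M*R.from_rotvec(rv/n)
E
python3 -c "
from h import *
plan([.4355,-.062,.12],6.6,16)"
```

```text
t 0.1 yaw 69.04 turn -62.44 D mm [ 212.1 -645.3 -101.8]
[-0.67  -0.823  0.16 ] [-0.      0.      0.0325]
[-0.725 -0.775  0.16 ] [-0.      0.      0.0325]
[-0.776 -0.724  0.16 ] [-0.      0.      0.0325]
[-0.823 -0.67   0.16 ] [-0.      0.      0.0325]
[-0.867 -0.612  0.16 ] [-0.      0.      0.0325]
[-0.907 -0.552  0.16 ] [-0.      0.      0.0325]
[-0.942 -0.489  0.16 ] [-0.      0.      0.0325]
[-0.973 -0.424  0.16 ] [-0.      0.      0.0325]
[-1.    -0.356  0.16 ] [-0.      0.      0.0325]
[-1.022 -0.288  0.159] [-0.      0.      0.0325]
[-1.039 -0.217  0.159] [-0.      0.      0.0325]
[-1.051 -0.146  0.159] [-0.      0.      0.0325]
[-1.059 -0.074  0.159] [-0.      0.      0.0325]
[-1.061 -0.002  0.159] [-0.      0.      0.0325]
[-1.059  0.07   0.159] [-0.      0.      0.0325]
[-1.052  0.142  0.159] [-0.      0.      0.0325]
```

```bash
python3 -m inch '[[-0.66,-0.8,0,0,0,0.0325],[-0.72,-0.77,0,0,0,0.0325],[-0.77,-0.72,0,0,0,0.0325],[-0.82,-0.67,0,0,0,0.0325],[-0.86,-0.61,0,0,0,0.0325]]' 1 20; python3 -m inch '[[-0.9,-0.55,0,0,0,0.0325],[-0.94,-0.49,0,0,0,0.0325],[-0.97,-0.42,0,0,0,0.0325],[-0.98,-0.35,0,0,0,0.0325],[-1,-0.28,0,0,0,0.0325]]'
python3 -c "
from h import *
plan([.4355,-.062,.08],6.6,7)"
```

```text
time: 0.72
ee_pos: [0.2896, 0.3823, 0.2222]
eef_rot: [0.347, 0.938, -0.0, -0.0]
ft_force: [0.9, 0.7, 0.3]
width: 0.0869
time: 1.35
ee_pos: [0.3551, 0.1829, 0.2224]
eef_rot: [0.501, 0.866, 0.0, -0.0]
ft_force: [0.9, 0.3, -1.1]
width: 0.0871
t 1.35 yaw 29.91 turn -23.31 D mm [  80.4 -244.9 -142.4]
[-0.902 -0.187  0.508] [-0.     -0.      0.0278]
[-0.911 -0.134  0.508] [-0.     -0.      0.0278]
[-0.917 -0.081  0.508] [-0.     -0.      0.0278]
[-0.92  -0.028  0.508] [-0.     -0.      0.0278]
[-0.92   0.026  0.508] [-0.     -0.      0.0278]
[-0.917  0.079  0.508] [-0.     -0.      0.0278]
[-0.911  0.132  0.508] [-0.     -0.      0.0278]
```

```bash
python3 -m inch '[[-0.9,-0.18,0.5,0,0,0.0278],[-0.91,-0.13,0.5,0,0,0.0278],[-0.91,-0.08,0.5,0,0,0.0278],[-0.92,-0.03,0.5,0,0,0.0278],[-0.92,0.03,0.5,0,0,0.0278]]'; python3 -m inch '[[-0.6,0.05,0.4,0,0,0.02],[0,0,0,0,0,0],[0,0,0,0,0,0]]'
python3 -c "
from h import *
plan([.4355,-.062,.005],6.6,3)
c=camera('top');cv2.imwrite('pics/t1.png',c['img'][:,:,::-1])"
```

```text
time: 1.98
ee_pos: [0.4132, 0.009, 0.1219]
eef_rot: [0.621, 0.784, 0.0, -0.0]
ft_force: [1.3, -0.4, 0.4]
width: 0.0869
time: 2.35
ee_pos: [0.4206, -0.0121, 0.1067]
eef_rot: [0.636, 0.772, 0.0, -0.0]
ft_force: [0.6, 1.0, -0.7]
width: 0.0868
t 2.35 yaw 11.02 turn -4.42 D mm [  14.9  -49.9 -101.7]
[-0.432  0.043  0.847] [-0.     -0.      0.0123]
[-0.431  0.054  0.847] [-0.     -0.      0.0123]
[-0.429  0.065  0.848] [-0.     -0.      0.0123]
```

View pics/t1.png

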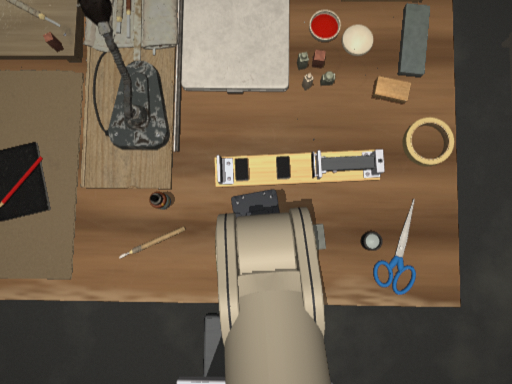

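```bash
python3 -m inch '[[-0.65,0.07,0.3,0,0,0.018],[-0.64,0.09,0.3,0,0,0.019],[0,0,0.6,0,0,0],[0,0,0,0,0,0]]'; 
python3 -c "
from h import *
plan([.4355,-.062,.005],6.6,2)"
```

```text
time: 2.9
ee_pos: [0.4349, -0.0618, 0.0578]
eef_rot: [0.665, 0.747, -0.001, -0.001]
ft_force: [-0.2, 0.2, 0.2]
width: 0.0872
t 2.9 yaw 6.59 turn 0.01 D mm [  0.6  -0.2 -52.8]
[-0.004  0.009  0.66 ] [-0.0006 -0.     -0.    ]
[-0.004  0.008  0.661] [-0.0006 -0.     -0.    ]
```

```bash
python3 -m inch '[[0,0.01,0.5,0,0,0],[0,0.01,0.5,0,0,0],[0,0,0.3,0,0,0],[0,0,0,0,0,0]]'; python3 -m inch '[[0,0,0,0,0,0],[0,0,0,0,0,0],[0,0,0,0,0,0],[0,0,0,0,0,0]]' -1 25; 
python3 -c "
from h import *
plan([.4355,-.062,.005],6.6,1)"
```

```text
time: 3.4
ee_pos: [0.4365, -0.0619, 0.0066]
eef_rot: [0.665, 0.746, -0.0, -0.0]
ft_force: [-0.9, 0.5, 0.2]
width: 0.0872
time: 3.9
ee_pos: [0.4367, -0.0623, 0.0067]
eef_rot: [0.666, 0.746, 0.0, 0.0]
ft_force: [0.4, 0.4, 0.4]
width: 0.0552
t 3.9 yaw 6.52 turn 0.08 D mm [-1.2  0.3 -1.7]
[ 0.011 -0.03   0.042] [ 0.0001 -0.0001 -0.0006]
```

```bash
python3 -m inch '[[0,0,0,0,0,0],[0,0,0,0,0,0],[0,0,0,0,0,0]]' -1 30; python3 -m inch '[[0,0,-0.5,0,0,0],[0,0,-0.8,0,0,0],[0,0,-0.8,0,0,0],[0,0,0,0,0,0]]'
python3 - <<'E'
from h import *
c=camera('side');cv2.imwrite('pics/s2.png',c['img'][:,:,::-1]); print(read_state()["ft_force"])
o=np.array([.58475,-.08021]);a=np.radians(-86.6); ex=np.array([np.cos(a),np.sin(a)]);ey=np.array([-ex[1],ex[0]])
o=o-.009*ex-.0009*ey
for X in (-.064,.083): print(o+X*ex, o+X*ex)
plan([*(o-.064*ex),.09],3.4,4)
E
```

```text
time: 4.28
ee_pos: [0.4368, -0.0623, 0.0066]
eef_rot: [0.666, 0.746, 0.0, 0.0]
ft_force: [-0.4, 0.2, 3.8]
width: 0.0506
time: 4.78
ee_pos: [0.4377, -0.0622, 0.0918]
eef_rot: [0.666, 0.746, 0.001, 0.001]
ft_force: [0.3, 0.3, -4.4]
width: 0.0506
[-0.64403762 -0.55330066 -4.31945812]
[ 0.57952222 -0.00739187] [ 0.57952222 -0.00739187]
[ 0.58824026 -0.15413312] [ 0.58824026 -0.15413312]
t 4.825 yaw 6.54 turn -3.14 D mm [142.8  54.7  -0.5]
[0.238 0.926 0.004] [ 0.0001 -0.0001  0.0065]
[0.251 0.922 0.004] [ 0.0001 -0.0001  0.0065]
[0.264 0.919 0.003] [ 0.0001 -0.0001  0.0065]
[0.276 0.915 0.003] [ 0.0001 -0.0001  0.0065]
```

View pics/s2.png

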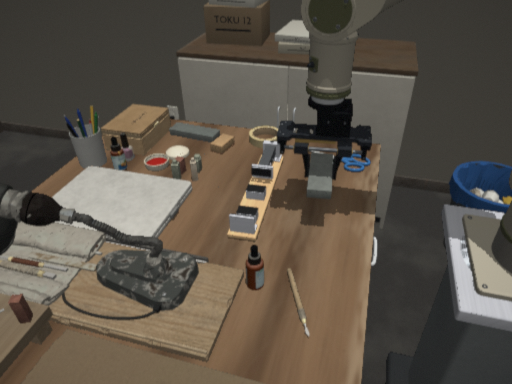

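```bash
python3 -m inch '[[0.2,0.8,0,0,0,0.0065],[0.25,0.92,0,0,0,0.0065],[0.26,0.92,0,0,0,0.0065],[0.28,0.92,0,0,0,0.0065],[0,0,0,0,0,0]]'; python3 -m inch '[[0,0,0,0,0,0]]'
python3 - <<'E'
from h import *
plan([.5800,-.0074,.07],3.4,1)
for n in ('side','top'):
  c=camera(n);cv2.imwrite(f'pics/{n}3.png',c['img'][:,:,::-1]);np.savez(f"{n}3.npz",**c)
a=cv2.imread("pics/side3.png")[110:270,200:360]; cv2.imwrite("pics/side3z.png",cv2.resize(a,None,fx=3.7,fy=3.7,interpolation=cv2.INTER_CUBIC))
E
```

```text
time: 5.45
ee_pos: [0.5755, -0.0083, 0.0878]
eef_rot: [0.685, 0.729, -0.001, -0.0]
ft_force: [0.5, -0.1, -3.5]
width: 0.0509
time: 5.58
ee_pos: [0.5734, -0.0104, 0.0886]
eef_rot: [0.686, 0.728, -0.002, -0.001]
ft_force: [-0.7, -1.0, -4.1]
width: 0.0507
t 5.575 yaw 3.38 turn 0.02 D mm [  6.6   3.  -18.6]
[0.066 0.171 0.464] [-0.0016  0.0005 -0.0002]
```

View pics/side3z.png

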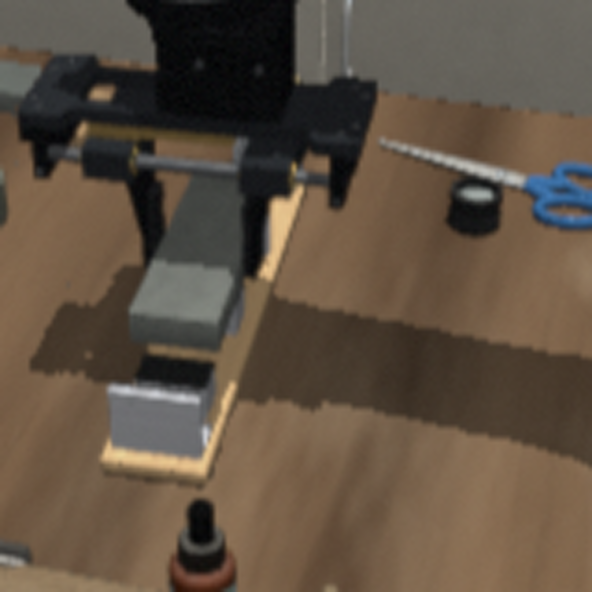

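View pics/top3.png

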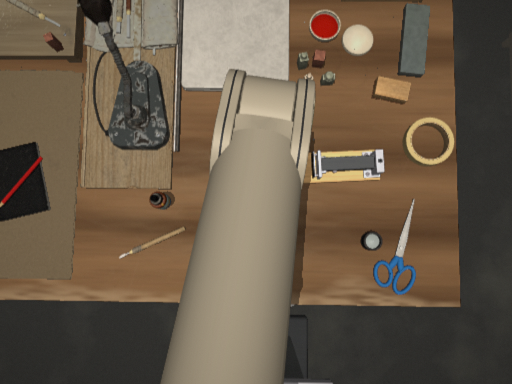

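```bash
python3 -m inch '[[0.066,0.17,0.2,0,0,0],[0,0,0.4,0,0,0],[0,0,0.2,0,0,0],[0,0,0,0,0,0],[0,0,0,0,0,0]]'
python3 - <<'E'
from h import *
plan([.5800,-.0074,.0467],3.4,1)
for n in ('side',):
  c=camera(n);cv2.imwrite(f'pics/{n}4.png',c['img'][:,:,::-1])
a=cv2.imread("pics/side4.png")[110:270,200:360]; cv2.imwrite("pics/side4z.png",cv2.resize(a,None,fx=3.7,fy=3.7,interpolation=cv2.INTER_CUBIC))
E
```

```text
time: 6.3
ee_pos: [0.5816, -0.0069, 0.0587]
eef_rot: [0.686, 0.728, 0.0, 0.0]
ft_force: [0.7, 0.9, -3.8]
width: 0.0507
t 6.3 yaw 3.39 turn 0.01 D mm [ -1.6  -0.5 -12. ]
[-0.011 -0.04   0.301] [ 0.0002 -0.     -0.0001]
```

View pics/side4z.png

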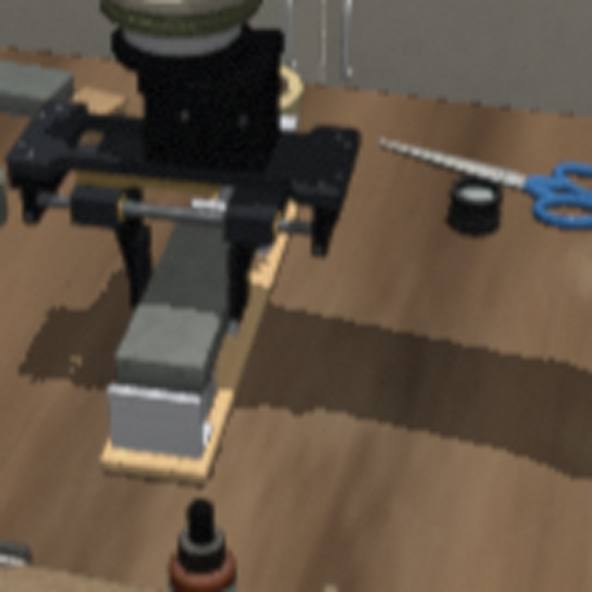

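```bash
python3 -m inch '[[-0.03,-0.04,0.15,0,0,0],[0,0,0.08,0,0,0],[0,0,0,0,0,0],[0,0,0,0,0,0]]'; python3 -m inch '[[0,0,0.05,0,0,0],[0,0,0,0,0,0]]'
python3 - <<'E'
from h import *
plan([.5800,-.0074,.0467],3.4,1)
E
```

```text
time: 6.85
ee_pos: [0.58, -0.008, 0.0494]
eef_rot: [0.686, 0.728, 0.0, 0.0]
ft_force: [0.1, -0.1, -3.3]
width: 0.0508
time: 7.1
ee_pos: [0.5798, -0.008, 0.0472]
eef_rot: [0.686, 0.728, -0.0, -0.0]
ft_force: [-0.4, -0.4, -3.2]
width: 0.0508
t 7.1 yaw 3.4 turn -0.0 D mm [ 0.2  0.6 -0.5]
[0.014 0.007 0.012] [-0.0001 -0.0001  0.    ]
```

```bash
python3 -m inch '[[0,0,0.03,0,0,0],[0,0,0,0,0,0]]';python3 -m inch '[[0,0,0.02,0,0,0],[0,0,0,0,0,0]]'
```

```text
time: 7.35
ee_pos: [0.5799, -0.008, 0.0467]
eef_rot: [0.686, 0.728, 0.0, -0.0]
ft_force: [-3.8, -0.0, 4.1]
width: 0.0506
time: 7.6
ee_pos: [0.58, -0.008, 0.0467]
eef_rot: [0.686, 0.728, 0.0, -0.0]
ft_force: [-8.2, 0.6, 14.6]
width: 0.0502
```

```bash
python3 -m inch '[[0,0,-0.04,0,0,0],[0,0,0,0,0,0]]' 1; python3 -m inch '[[0,0,0,0,0,0],[0,0,0,0,0,0]]'; python3 -m inch '[[0,0,-0.5,0,0,0],[0,0,-0.8,0,0,0],[0,0,-0.8,0,0,0],[-0.5,0,0,0,0,0],[-0.9,0,0,0,0,0]]'
python3 - <<'E'
from h import *
plan([.589,-.154,.12],3.4,3)
for n in ('side','top'):
  c=camera(n);cv2.imwrite(f'pics/{n}5.png',c['img'][:,:,::-1]);np.savez(f"{n}5.npz",**c)
a=cv2.imread("pics/side5.png")[110:270,200:360]; cv2.imwrite("pics/side5z.png",cv2.resize(a,None,fx=3.7,fy=3.7,interpolation=cv2.INTER_CUBIC))
E
```

```text
time: 7.85
ee_pos: [0.5803, -0.008, 0.0472]
eef_rot: [0.686, 0.728, 0.0, 0.0]
ft_force: [0.2, 0.5, -0.0]
width: 0.0635
time: 8.1
ee_pos: [0.5799, -0.008, 0.0468]
eef_rot: [0.686, 0.728, -0.0, -0.0]
ft_force: [-1.2, -0.6, -1.1]
width: 0.0819
time: 8.72
ee_pos: [0.584, -0.063, 0.1328]
eef_rot: [0.685, 0.729, 0.001, 0.0]
ft_force: [-0.2, -1.4, -0.5]
width: 0.0871
t 8.725 yaw 3.57 turn -0.17 D mm [  5.  -91.  -12.8]
[-0.759 -0.006  0.106] [ 0.0004 -0.0002  0.0005]
[-0.759 -0.005  0.106] [ 0.0004 -0.0002  0.0005]
[-0.759 -0.004  0.107] [ 0.0004 -0.0002  0.0005]
```

View pics/side5z.png

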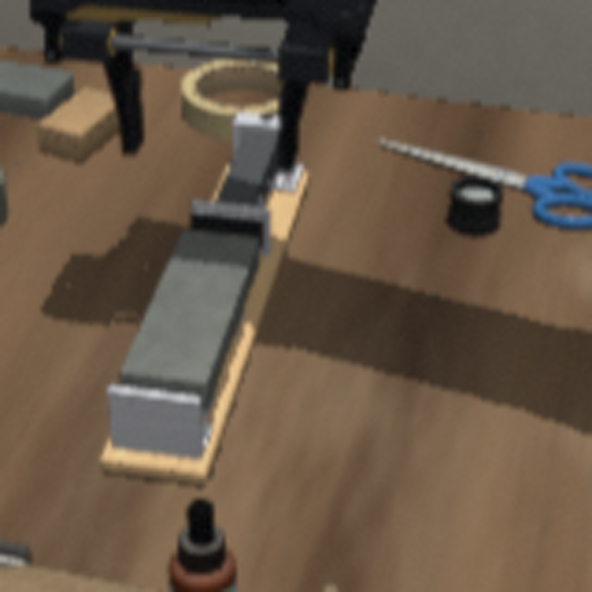

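View pics/top5.png

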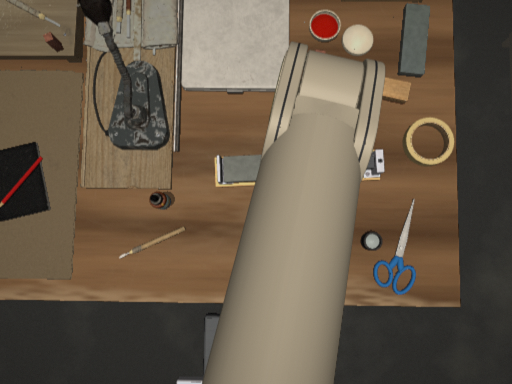

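```bash
python3 -m inch '[[-0.7,0,0,0,0,0],[-0.76,0,0,0,0,0],[-0.76,0,0.1,0,0,0],[0,0,0,0,0,0],[0,0,0,0,0,0]]'
python3 - <<'E'
from h import *
plan([.589,-.154,.07],3.4,1)
s=load("side5.npz");P=cloud(s)
o=np.array([.58475,-.08021]);a=np.radians(-86.6); ex=np.array([np.cos(a),np.sin(a)]);ey=np.array([-ex[1],ex[0]])
o=o-.009*ex-.0009*ey
x=(P[...,:2]-o)@ex;y=(P[...,:2]-o)@ey;z=P[...,2]
m=(abs(z-.062)<.005)&(x>-.142)&(x<.015)&(abs(y)<.028)
A=np.c_[x[m],y[m],np.ones(m.sum())]; print("top plane slopes/height",np.linalg.lstsq(A,z[m],rcond=None)[0],m.sum(),"y range",np.percentile(y[m],[1,99]))
t=load("top5.npz");P=cloud(t);x=(P[...,:2]-o)@ex;y=(P[...,:2]-o)@ey;z=P[...,2]
m=(abs(z-.062)<.005)&(x>-.15)&(x<-.06)&(abs(y)<.03)&(t["img"].max(-1)>85); print("top: x",np.percentile(x[m],[0,1]),"y",np.percentile(y[m],[1,99]),z[m].mean())
E
```

```text
time: 9.45
ee_pos: [0.5888, -0.1515, 0.1275]
eef_rot: [0.686, 0.728, 0.0, -0.0]
ft_force: [-0.8, 0.5, 0.2]
width: 0.087
t 9.45 yaw 3.43 turn -0.03 D mm [  0.2  -2.5 -57.5]
[-6.300e-02  1.000e-03  1.438e+00] [ 0.0003 -0.0003  0.0003]
top plane slopes/height [0.00433931 0.00157194 0.06211051] 946 y range [-0.02773061  0.02220053]
top: x [-0.14996499 -0.14911401] y [-0.02570664  0.02363026] 0.061411838039271964
```

```bash
python3 -m inch '[[-0.04,0,0.5,0,0,0],[0,0,0.8,0,0,0],[0,0,0.4,0,0,0],[0,0,0,0,0,0],[0,0,0,0,0,0]]'
python3 - <<'E'
from h import *
plan([.589,-.154,.024],3.4,1)
for n in ('side',):
  c=camera(n);cv2.imwrite(f'pics/{n}6.png',c['img'][:,:,::-1])
a=cv2.imread("pics/side6.png")[100:240,215:345]; cv2.imwrite("pics/side6z.png",cv2.resize(a,None,fx=4.2,fy=4.2,interpolation=cv2.INTER_CUBIC))
E
```

```text
time: 10.07
ee_pos: [0.5891, -0.1542, 0.0597]
eef_rot: [0.686, 0.728, 0.0, 0.0]
ft_force: [0.4, 0.1, -0.2]
width: 0.0866
t 10.075 yaw 3.41 turn -0.01 D mm [ -0.1   0.2 -35.7]
[ 0.006 -0.004  0.894] [0.0005 0.0001 0.0001]
```

View pics/side6z.png

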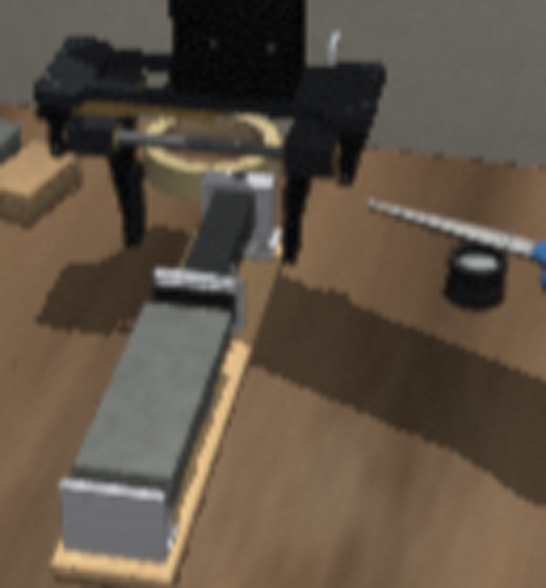

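```bash
python3 -m inch '[[0,0,0.5,0,0,0],[0,0,0.38,0,0,0],[0,0,0,0,0,0],[0,0,0,0,0,0]]'; python3 -m inch '[[0,0,0,0,0,0],[0,0,0,0,0,0],[0,0,0,0,0,0],[0,0,0,0,0,0],[0,0,0,0,0,0]]' -1 15;python3 -m inch '[[0,0,0,0,0,0],[0,0,0,0,0,0],[0,0,0,0,0,0],[0,0,0,0,0,0],[0,0,0,0,0,0]]' -1 15; python3 -c "
from h import *
plan([.589,-.154,.024],3.4,1); print(read_state()['width'])"
```

```text
time: 10.62
ee_pos: [0.5886, -0.1543, 0.0238]
eef_rot: [0.686, 0.728, -0.0, 0.0]
ft_force: [0.2, 0.4, -0.2]
width: 0.087
time: 11.25
ee_pos: [0.5886, -0.1541, 0.0237]
eef_rot: [0.686, 0.728, 0.0, -0.0]
ft_force: [-1.0, -0.1, 0.1]
width: 0.0448
time: 11.88
ee_pos: [0.5907, -0.1539, 0.0238]
eef_rot: [0.686, 0.728, 0.001, 0.002]
ft_force: [9.9, -1.6, -9.1]
width: 0.0261
t 11.875 yaw 3.45 turn -0.05 D mm [-1.7 -0.1  0.2]
[-0.001 -0.043 -0.004] [0.002  0.0005 0.0004]
0.02607673249307285
```

```bash
python3 -m inch '[[0,0.04,0,0,0,0],[0,0,0,0,0,0]]' -1 45;  python3 -m inch '[[0.04,0.0,0,0,0,0],[0.04,0,0,0,0,0],[0,0,0,0,0,0]]'
```

```text
time: 12.12
ee_pos: [0.5907, -0.1539, 0.0238]
eef_rot: [0.686, 0.728, 0.0, 0.0]
ft_force: [5.2, 1.0, -3.3]
width: 0.0259
time: 12.5
ee_pos: [0.5906, -0.1518, 0.0238]
eef_rot: [0.686, 0.728, 0.0, 0.001]
ft_force: [7.6, -3.6, -6.6]
width: 0.0254
```

```bash
python3 -m inch '[[0.05,0.01,0,0,0,0],[0.05,0.01,0,0,0,0],[0.05,0,0,0,0,0],[0.05,0,0,0,0,0]]'; python3 -m inch '[[0.05,0.0,0,0,0,0],[0.05,0,0,0,0,0]]';
```

```text
time: 13.0
ee_pos: [0.5902, -0.1446, 0.0238]
eef_rot: [0.686, 0.727, -0.001, 0.001]
ft_force: [4.1, -5.5, -4.1]
width: 0.0252
time: 13.25
ee_pos: [0.59, -0.1405, 0.0238]
eef_rot: [0.686, 0.727, -0.001, 0.001]
ft_force: [5.0, -5.7, -3.9]
width: 0.0255
```

```bash
python3 - <<'E'
from h import *
print(read_state()["width"])
for n in ('side',):
  c=camera(n);cv2.imwrite(f'pics/{n}7.png',c['img'][:,:,::-1])
a=cv2.imread("pics/side7.png")[100:240,215:345]; cv2.imwrite("pics/side7z.png",cv2.resize(a,None,fx=4.2,fy=4.2,interpolation=cv2.INTER_CUBIC))
E
```

```text
0.025523031510085722
```

View pics/side7z.png

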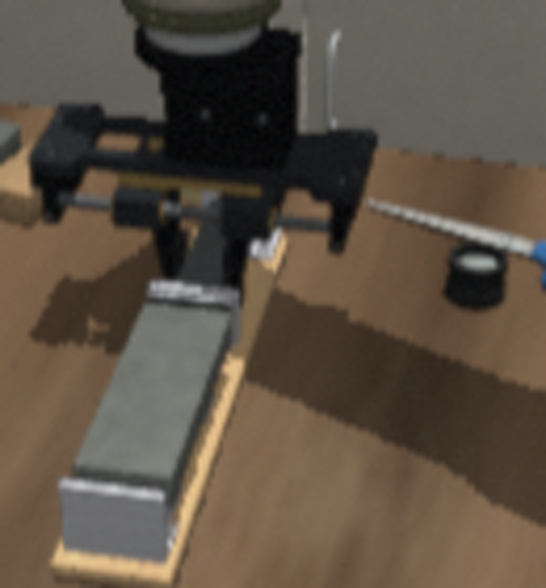

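```bash
python3 -m inch '[[0.05,0.01,0,0,0,0],[0.05,0.01,0,0,0,0]]'; python3 -m inch '[[0.05,0.01,0,0,0,0],[0.05,0,0,0,0,0]]';python3 -m inch '[[0.04,0.0,0,0,0,0],[0.04,0,0,0,0,0]]'
```

```text
time: 13.55
ee_pos: [0.5898, -0.1365, 0.0237]
eef_rot: [0.686, 0.727, -0.001, 0.0]
ft_force: [-1.2, -5.6, 0.9]
width: 0.0251
time: 13.8
ee_pos: [0.5895, -0.1328, 0.0237]
eef_rot: [0.686, 0.727, -0.001, -0.0]
ft_force: [-2.5, -5.6, 1.0]
width: 0.0256
time: 14.05
ee_pos: [0.5894, -0.1295, 0.0237]
eef_rot: [0.686, 0.727, -0.001, -0.0]
ft_force: [-2.7, -5.1, 0.7]
width: 0.0252
```

```bash
python3 -m inch '[[0.04,0,0,0,0,0]]'; python3 -m inch '[[0.04,0,0,0,0,0]]';python3 -m inch '[[0.03,0.0,0,0,0,0]]';python3 -m inch '[[0.03,0.0,0,0,0,0]]'
```

```text
time: 14.18
ee_pos: [0.5893, -0.1282, 0.0237]
eef_rot: [0.686, 0.727, -0.001, 0.0]
ft_force: [-2.6, -6.9, -0.3]
width: 0.0255
time: 14.3
ee_pos: [0.5892, -0.1269, 0.0237]
eef_rot: [0.687, 0.727, -0.001, 0.0]
ft_force: [-2.0, -7.3, 0.0]
width: 0.0252
time: 14.42
ee_pos: [0.5891, -0.1254, 0.0237]
eef_rot: [0.686, 0.727, -0.001, 0.0]
ft_force: [-3.1, -5.9, 1.1]
width: 0.0255
time: 14.55
ee_pos: [0.589, -0.1239, 0.0237]
eef_rot: [0.686, 0.727, -0.001, -0.0]
ft_force: [-1.6, -4.2, 1.6]
width: 0.0257
```

```bash
python3 -m inch '[[0.03,0,0,0,0,0]]'; python3 -m inch '[[0.03,0,0,0,0,0]]';python3 -m inch '[[0.03,0.0,0,0,0,0]]'
```

```text
time: 14.68
ee_pos: [0.589, -0.122, 0.0237]
eef_rot: [0.686, 0.727, -0.001, -0.0]
ft_force: [-4.3, -2.7, 3.4]
width: 0.0257
time: 14.8
ee_pos: [0.5889, -0.121, 0.0237]
eef_rot: [0.686, 0.727, -0.001, -0.0]
ft_force: [-4.2, -5.8, 2.3]
width: 0.0252
time: 14.92
ee_pos: [0.5889, -0.1204, 0.0237]
eef_rot: [0.686, 0.727, -0.001, 0.0]
ft_force: [-2.8, -7.3, 1.4]
width: 0.0254
```

```bash
python3 - <<'E'
from h import *
for n in ('side',):
  c=camera(n);cv2.imwrite(f'pics/{n}8.png',c['img'][:,:,::-1]);np.savez("side8.npz",**c)
print(read_state()["ft_force"],read_state()["ee_pos"])
a=cv2.imread("pics/side8.png")[100:240,215:345]; cv2.imwrite("pics/side8z.png",cv2.resize(a,None,fx=4.2,fy=4.2,interpolation=cv2.INTER_CUBIC))
E
```

```text
[-3.83094005 -7.7898096   2.23585824] [ 0.58886888 -0.12031644  0.02370172]
```

View pics/side8z.png

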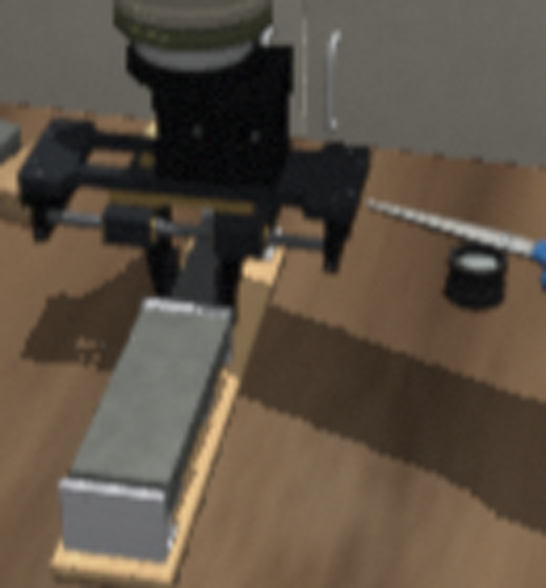

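```bash
python3 -m inch '[[0.03,0,0,0,0,0]]'; python3 -m inch '[[0.0,0,0,0,0,0]]';python3 -m inch '[[0.03,0,0,0,0,0]]'; python3 -m inch '[[0.0,0,0,0,0,0]]'
```

```text
time: 15.1
ee_pos: [0.5888, -0.1195, 0.0237]
eef_rot: [0.686, 0.727, -0.001, 0.0]
ft_force: [-3.2, -8.3, 0.7]
width: 0.0254
time: 15.22
ee_pos: [0.5888, -0.1194, 0.0237]
eef_rot: [0.686, 0.727, -0.001, 0.0]
ft_force: [-3.8, -8.2, 1.5]
width: 0.0254
time: 15.35
ee_pos: [0.5888, -0.1189, 0.0237]
eef_rot: [0.687, 0.727, -0.002, 0.001]
ft_force: [-2.1, -11.1, -0.1]
width: 0.0255
time: 15.48
ee_pos: [0.5888, -0.1189, 0.0237]
eef_rot: [0.687, 0.727, -0.001, 0.001]
ft_force: [-2.0, -9.1, -0.0]
width: 0.0254
```

```bash
python3 -m inch '[[0.03,0,0,0,0,0]]'; python3 -m inch '[[0.03,0,0,0,0,0]]'; python3 -m inch '[[0.0,0,0,0,0,0]]'
```

```text
time: 15.6
ee_pos: [0.5888, -0.1187, 0.0237]
eef_rot: [0.687, 0.727, -0.002, 0.001]
ft_force: [-1.8, -14.1, -2.3]
width: 0.0256
time: 15.72
ee_pos: [0.5887, -0.1186, 0.0237]
eef_rot: [0.687, 0.727, -0.002, 0.002]
ft_force: [-0.5, -18.2, -4.4]
width: 0.0255
time: 15.85
ee_pos: [0.5888, -0.1186, 0.0238]
eef_rot: [0.687, 0.727, -0.002, 0.002]
ft_force: [0.5, -15.6, -2.8]
width: 0.0259
```

```bash
python3 -m inch '[[-0.03,0,0,0,0,0],[-0.03,0,0,0,0,0],[-0.03,0,0,0,0,0]]'; python3 -m inch '[[-0.03,0,0,0,0,0],[0,0,0,0,0,0]]';python3 -m inch '[[-0.03,0,0,0,0,0],[0,0,0,0,0,0]]'
```

```text
time: 16.23
ee_pos: [0.5888, -0.1192, 0.0237]
eef_rot: [0.686, 0.727, -0.001, -0.0]
ft_force: [-4.4, -6.1, 2.2]
width: 0.0256
time: 16.48
ee_pos: [0.5889, -0.1199, 0.0237]
eef_rot: [0.686, 0.727, -0.001, -0.0]
ft_force: [-4.2, -4.9, 3.0]
width: 0.0254
time: 16.73
ee_pos: [0.5889, -0.1207, 0.0237]
eef_rot: [0.686, 0.727, -0.001, -0.001]
ft_force: [-4.2, -3.3, 4.0]
width: 0.0253
```

```bash
python3 -m inch '[[-0.03,0,0,0,0,0],[0,0,0,0,0,0]]'; python3 -m inch '[[-0.03,0,0,0,0,0],[0,0,0,0,0,0]]'
```

```text
time: 16.98
ee_pos: [0.5889, -0.1212, 0.0237]
eef_rot: [0.686, 0.728, -0.001, -0.001]
ft_force: [-6.2, -1.7, 4.0]
width: 0.0254
time: 17.23
ee_pos: [0.5889, -0.1214, 0.0237]
eef_rot: [0.686, 0.728, -0.0, -0.002]
ft_force: [-7.1, 0.2, 6.0]
width: 0.0257
```

```bash
python3 -m inch '[[-0.03,0,0,0,0,0],[0,0,0,0,0,0]]'; python3 -m inch '[[-0.03,0,0,0,0,0],[0,0,0,0,0,0]]'
```

```text
time: 17.48
ee_pos: [0.589, -0.1216, 0.0237]
eef_rot: [0.686, 0.728, -0.0, -0.002]
ft_force: [-7.9, 4.7, 7.3]
width: 0.0255
time: 17.73
ee_pos: [0.589, -0.1218, 0.0236]
eef_rot: [0.685, 0.728, 0.0, -0.003]
ft_force: [-8.4, 6.4, 10.5]
width: 0.0256
```

```bash
python3 -m inch '[[0.05,0,0,0,0,0],[0,0.02,0,0,0,0]]'; python3 -m inch '[[0,0,0,0,0,0],[0,0,0,0,0,0],[0,0,0,0,0,0],[0,0,0,0,0,0]]' 1; python3 -m inch '[[0,0,-0.5,0,0,0],[0,0,-0.8,0,0,0],[0,0,-0.8,0,0,0],[0,0,-0.6,0,0,0],[0,-0.9,-0.6,0,0,0]]';python3 -m inch '[[0,-1,-0.3,0,0,0],[0,-1,0,0,0,0],[0,-1,0,0,0,0],[0.5,-0.7,0,0,0,0],[0,0,0,0,0,0]]'
python3 - <<'E'
from h import *
for n in ('side','top'):
  c=camera(n);cv2.imwrite(f'pics/{n}9.png',c['img'][:,:,::-1]);np.savez(n+"9.npz",**c)
E
```

```text
time: 17.98
ee_pos: [0.589, -0.1215, 0.0236]
eef_rot: [0.686, 0.728, -0.001, -0.002]
ft_force: [-13.0, 2.2, 10.7]
width: 0.0253
time: 18.48
ee_pos: [0.5912, -0.1223, 0.0237]
eef_rot: [0.686, 0.728, 0.0, 0.0]
ft_force: [0.1, -0.6, -0.4]
width: 0.0577
time: 19.1
ee_pos: [0.5563, -0.1243, 0.1579]
eef_rot: [0.685, 0.728, 0.0, 0.001]
ft_force: [-0.4, -0.3, 0.5]
width: 0.0869
time: 19.73
ee_pos: [0.4053, -0.1127, 0.1688]
eef_rot: [0.686, 0.728, 0.002, -0.0]
ft_force: [0.3, -0.2, 0.7]
width: 0.0871
```

View pics/side9.png

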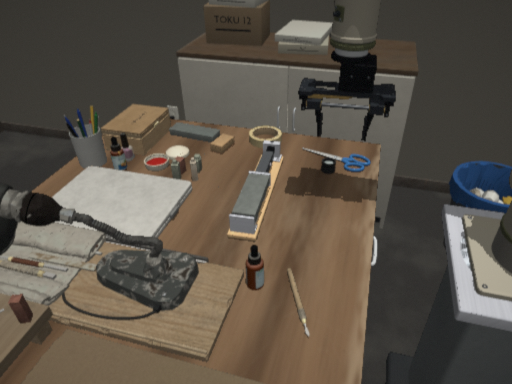

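View pics/top9.png

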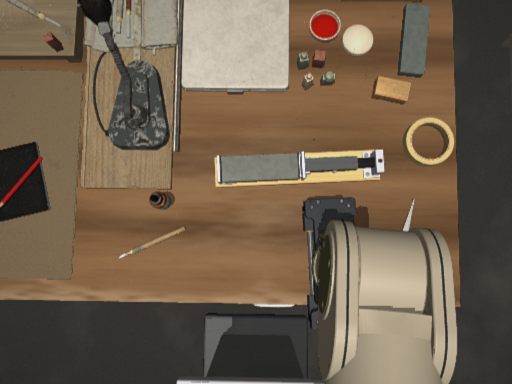

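```bash
python3 - <<'E'
from h import *
a=cv2.imread("pics/top9.png")[140:195,205:395]; b=cv2.imread("pics/top0.png")[140:195,205:395]
cv2.imwrite("pics/cmp.png",cv2.resize(np.vstack([b,a]),None,fx=4.2,fy=4.2,interpolation=cv2.INTER_CUBIC))
o=np.array([.58475,-.08021]);an=np.radians(-86.6); ex=np.array([np.cos(an),np.sin(an)]);ey=np.array([-ex[1],ex[0]])
o=o-.009*ex-.0009*ey
def loc(n):
    t=load(n);P=cloud(t); return t,(P[...,:2]-o)@ex,(P[...,:2]-o)@ey,P[...,2]
t,x,y,z=loc("top9.npz");t0,x0,y0,z0=loc("top0.npz")
for (T,X,Y,Z) in ((t0,x0,y0,z0),(t,x,y,z)):
    m=(abs(Z-.056)<.006)&(X>-.02)&(X<.17)&(abs(Y)<.013)
    dark=m&(T["img"].max(-1)<110)&(Z<.058); 
    br=m&(T["img"].min(-1)>120); print("tube x",np.percentile(X[dark],[1,99]),"bright plate x",np.percentile(X[br&(X<.1)],[1,50,99]))
    # protrusion: pixels beside tube at 0.035<z<0.05
    k=(Y<-.0135)&(Y>-.021)&(X>.06)&(X<.12)&(Z>.03)&(Z<.056); print("beside",k.sum(),X[k].round(3),Y[k].round(4),Z[k].round(3))
m=(abs(z-.062)<.004)&(x>-.16)&(x<.02)&(abs(y)<.03); print("stone z",np.median(z[m]))
for X in (.083,): print(proj(t,[*(o+X*ex-.0175*ey),.043]))
E
```

```text
tube x [0.03811131 0.16172558] bright plate x [0.04009548 0.05074598 0.07093278]
beside 13 [0.079 0.081 0.083 0.085 0.061 0.063 0.065 0.079 0.081 0.083 0.06  0.063
 0.065] [-0.0138 -0.0137 -0.0143 -0.0139 -0.0151 -0.015  -0.015  -0.0157 -0.0159
 -0.016  -0.0157 -0.0153 -0.0157] [0.047 0.046 0.05  0.046 0.049 0.047 0.046 0.047 0.047 0.048 0.038 0.035
 0.037]
tube x [0.00953026 0.16198312] bright plate x [0.00319434 0.01815405 0.03437184]
beside 7 [0.079 0.081 0.084 0.085 0.079 0.081 0.083] [-0.0138 -0.0138 -0.0137 -0.0139 -0.0155 -0.0156 -0.016 ] [0.048 0.047 0.045 0.046 0.045 0.045 0.047]
stone z 0.06140690153846584
[334.63874807 173.04701693]
```

View pics/cmp.png

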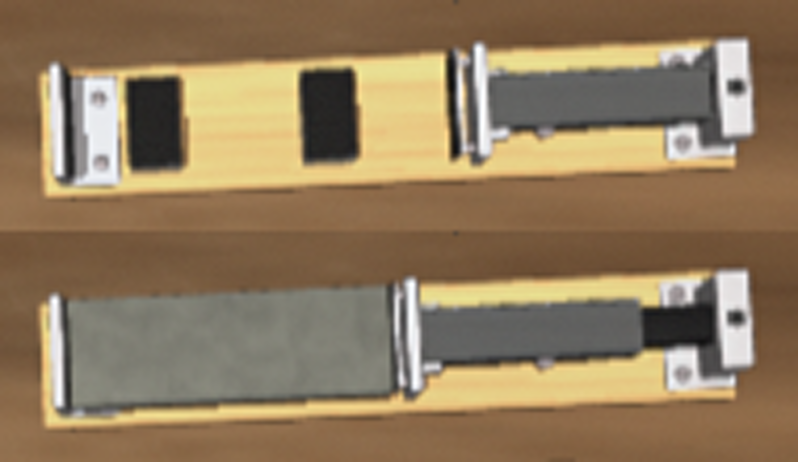

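```bash
python3 -c "
from bench import *
print(read_state()['ft_force']);print(close_job())"
```

```text
[-1.11451936  0.30869946  0.20337873]
the job is handed in; nothing more can be done
None
```

The whetstone is clamped in the holder and the job is handed in, at about 20 s on the robot's clock. I laid the stone flat on both rests between the jaws. I then gripped the tube over the button, pressed it in and slid the tube about 33–35 mm towards the stone. There I felt it catch, so I relieved the load and let go.

**Last checks:**
- **Button:** after release it stands proud again in the top view, at the same x (about 83 mm of the holder) and by the same amount as at the start.
- **Lock:** pushing on, the tube stopped dead at up to 18 N. Pulled back, it held at about 6 N.
- **Stone:** it lies between both rubber faces with its top about 61–62 mm up, as it should, and it was level when last measured, just before clamping.
- **Other things:** the bottle, graver and loupe appear unmoved in the before and after pictures. The gripper is clear, with no force reading beyond noise.

**Disagreements:**
- **Play at the catch:** it felt like 2–3 mm, against the stated 1 mm. I put this down to finger and arm give.
- **Push past the catch:** to confirm the lock I pushed one or two small steps past it. That is where the 18 N came from.
- **Tube position:** its axis was about 2 mm off my camera estimate, which gave up to 13 N of sideways load while gripping.

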